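Load the carving tools into the UV steriliser

TASK

Slide the steriliser's window fully open and snap every washed tool from the drying mat into the clips inside, one tool to a slot, any slot, each lying with its handle end towards you, its head pointing away, and its handle pressed fully home in both clips of the slot. When all are in, slide the window fully shut and then press the start button. Leave the pepper mill and the sauce bottle as they stand.

Things in the scene. Friction and masses are not known exactly. Their poses are not given: they have to be found in the camera images.
- cabinet: Low stainless UV steriliser cabinet, fixed. Origin on the counter; x points away from the worker. Outside: x -121 to +410 mm, y -181 to +187 mm, top 72 mm above the counter. Beyond x = 140 mm is a flat-topped housing over which the window slides when opened; beyond y = -125 mm, a flat strip with the start button. A thin lamp tube lies along the well's far end.
- well (a point): Centre of the floor of the cabinet's open-topped well, which the window covers: 255 mm (x) by 306 mm (y) inside, floor 8 mm, wall tops 72 mm above the counter. In it four slots lie side by side, 70 mm apart in y, each of two upward-opening spring-steel clips 80 mm apart in x, on two crosswise rails whose tops are 27 mm above the counter.
- window (a joint): The clear sliding window, m: 0 fully shut, 0.246 fully open (slid away from the worker, along cabinet +x, over the housing). It stays where it is left; about 3 to 5 N moves it. At the start it is shut or a little ajar. Fully open, it leaves the well clear up to cabinet x = 125 mm.
- pull_bar (a point): Centre of the window's black pull bar, which stands upright across the window near its near edge: 140 mm long (cabinet y), 14 mm thick (cabinet x), 32 mm high. This point is 97 mm above the counter, the pane's top 79 mm, the bar's top 113 mm. It moves with the window.
- start (a joint): The grey round start button, m pressed down: 0 released, 0.006 fully down. 5 N presses it fully; it springs back.
- start_top (a point): Centre of the button's top face, 30 mm across, about 94 mm above the counter, facing up.
- mat: Thin dark-grey drying mat fixed on the counter, 340 x 290 mm, 4 mm thick, on which the washed tools lie; its x axis points roughly away from the worker; it spans x -154 to +186 mm and y +-145 mm about its origin.
- turner: Slotted turner, 200 mm overall. Origin: middle of the handle, on its axis, 11 mm above the surface it lies on; x axis along the handle towards the head. Handle: black cylinder 120 mm long, 22 mm across (x -60 to +60 mm). 110 to 175 g, balance point within 25 mm of the origin towards the head. Flat steel blade 44 mm wide, level with the handle's underside.
- turner_tip (a point): Turner: the far end of its head, 138 mm from the middle of the handle along the tool's x axis.
- fork: Two-pronged carving fork, 200 mm overall. Origin: middle of the handle, on its axis, 11 mm above the surface it lies on; x axis along the handle towards the head. Handle: black cylinder 120 mm long, 22 mm across (x -60 to +60 mm). 110 to 175 g, balance point within 25 mm of the origin towards the head. Prongs 27 mm wide over both, level with the handle's underside.
- fork_tip (a point): Fork: the far end of its head, 138 mm from the middle of the handle along the tool's x axis.
- spoon: Round serving spoon, 200 mm overall. Origin: middle of the handle, on its axis, 11 mm above the surface it lies on; x axis along the handle towards the head. Handle: black cylinder 120 mm long, 22 mm across (x -60 to +60 mm). 110 to 175 g, balance point within 25 mm of the origin towards the head. Bowl 42 mm across, level with the handle's underside.
- spoon_tip (a point): Spoon: the far end of its head, 138 mm from the middle of the handle along the tool's x axis.
- steel: Short honing steel, 198 mm overall. Origin: middle of the handle, on its axis, 11 mm above the surface it lies on; x axis along the handle towards the head. Handle: black cylinder 120 mm long, 22 mm across (x -60 to +60 mm). 110 to 175 g, balance point within 25 mm of the origin towards the head. Flat guard 36 mm wide, then a round rod 11 mm thick.
- steel_tip (a point): Honing steel: the far end of its head, 138 mm from the middle of the handle along the tool's x axis.
- mill: Dark wooden pepper mill, 52 mm across, 122 mm high; a bystander, leave alone. Origin at the centre of its underside.
- sauce: Small amber glass sauce bottle, 52 mm across, 115 mm high; a bystander, leave alone. Origin at the centre of its underside.
- slot0 (a point): Clip slot 0 of 4 alike (0 has the lowest cabinet y): where the middle of a handle, on its axis, lies when snapped home, 42 mm above the counter; axes as the cabinet's, x along the handle. All slots: Its clips, each 10 mm wide, stand 40 mm before and behind this point along x, leaving 70 mm of handle free between them.
- slot1 (a point): Clip slot 1 of 4 alike (0 has the lowest cabinet y): where the middle of a handle, on its axis, lies when snapped home, 42 mm above the counter; axes as the cabinet's, x along the handle. All slots: Clips reach 15 mm above this point and 16 mm to either side; their mouths are about 27 mm wide.
- slot2 (a point): Clip slot 2 of 4 alike (0 has the lowest cabinet y): where the middle of a handle, on its axis, lies when snapped home, 42 mm above the counter; axes as the cabinet's, x along the handle. All slots: A handle pressed straight down with about 10 N snaps in; about 9 N pulls it out.
- slot3 (a point): Clip slot 3 of 4 alike (0 has the lowest cabinet y): where the middle of a handle, on its axis, lies when snapped home, 42 mm above the counter; axes as the cabinet's, x along the handle. All slots: A handle merely resting on the clips, not snapped in, stands 16 mm higher than this point.
Not all that is in view belongs to the job. What is shaped like the spoon but green or white is not meant.

How it is judged:
By the outcome, as a careful person would: the job done as asked, in the order asked, and still so for the second after the job is handed in, with the robot touching nothing.
Of turner, fork, spoon, steel only 3 to 4 are there at a start; the rules pass over those that are not, and their reading is None.
At some moment in a run one of turner, fork, spoon, steel may be knocked a few centimetres aside while the robot is not near it.
Once in a run the grip may slacken for a moment while it holds something.
It also fails if it takes over 210 s, if anything falls off the work surface, if the arm or the gripper's body presses on something with over 40 N, if the wrist force passes 120 N, or if a joint passes its speed limit or range.

ROBOT

A 6-joint arm with a two-finger parallel gripper is mounted at the origin on the work surface. World frame = base frame: x ahead of the robot, y to its left, z up, the work surface at z = 0. Lengths are in mm, angles in degrees, forces in N, time in s.
With the tool pointing down it reaches from about 300 to 850 mm from the base axis. Payload 4.2 kg.
Tool frame: the origin (TCP) lies at the very end of the fingers, on their centre line; the grasp point (between the pads) lies 19 mm behind it; z points along the fingers, y is the line along which they close (so a half turn about z gives the same grasp; the last joint's range is limited). The gripper opens to 91 mm and grips with 3 to 60 N. Pads are 32 mm wide; open, the fingers measure 118 mm over their backs; the gripper's body (76 mm by 178 mm) begins 60 mm behind the grasp point.
Start: joints at [67.609, 18.312, 89.639, -0, 72.044, -1.146], TCP at [208.361, 535.937, 213.976] pointing down, gripper open.
Joint ranges: [-177.97, 177.97], [-48.28, 115.42], [12.27, 149.76], [-77.06, 257.06], [2.81, 150.46], [-146.56, 146.56]. Speed limits (degrees/s): [147.25, 147.25, 180, 180, 180, 180].

INTERFACE

Orientations are given as [roll, pitch, yaw] about the fixed x, y, z axes, in that order (R = Rz(yaw) Ry(pitch) Rx(roll)).
In Python, from workcell import env, eyes gives the robot as it stands.
- The arm moves only by the tool send_rows, never from a script. Its argument "targets" is text: rows parted by semicolons, each of 7 numbers parted by spaces: the shift along the tool's x, y, z in m, then the turn, a rotation vector about the tool's x, y, z in degrees, then the opening in per cent of the stroke, from 0 (shut) to 100 (fully open). A call has 1 to 12 rows; each row is the pose to reach, as a shift and turn from the pose commanded when the call began, along the tool's axes at that moment; what a row does not reach only later rows make up. A row lasts 1/12 s, in which the tool goes at most 41.7 mm and 7.16 degrees, less where a joint would pass 70% of its speed; a pose out of reach is approached as far as the arm can. A call with a gripper value outside its range is refused whole. The fingers move at their own pace and stop on an object; "grip_force" is the grip in N (left out, the last holds). Time passes only in rows, so rows that repeat a pose let the fingers close. It gives the time, the measured TCP pose, the force, the opening and the grip force at its end, in the units of the state.
- env.state(): the state, without advancing time (a new reading comes with each control period).
- eyes.grab_frame(name): name is "scene" or "top" or "wrist"; returns a dict with "image" (400x640x3 uint8, blue, green, red), "fovy" (degrees; the focal length in pixels is half the picture's height over the tangent of half this angle, whatever the lens; pixels are square), "cx", "cy" (the principal point, pixels), "eye" and "attitude" of the camera in the world. Camera axes: x right, y up, looking along -z (the intrinsics and any distortion apply to the point x, -y, -z); pixel columns grow to the right and rows downward; lengths in mm; the calibration is good to about 2 mm. The wrist camera is an equidistant fisheye: a pixel r from the principal point sees the ray r / f radians off the axis. A picture is of the moment at which its call begins. There is no depth.
- env.job_done(): hands the job in; it is judged then, once.
The state is a dict: "time_s": time; "qpos": joint angles; "qvel": joint speeds; "effort": joint torques, N m; "ee_pos": TCP position; "ee_rot": TCP orientation; "force": force on the tool from outside, world axes, zero at the start; "torque": the same for the moment, N m; "gripper_width": finger opening in mm; "gripper_force": force on a finger pad.
Only numpy, scipy, OpenCV 4.12 (cv2) and the standard library are available. Lean on these libraries where they do the work, as an engineer would, in place of code of your own. Each camera call takes 0.05 s, during which the arm holds its last target. There are 200 camera calls.

## Working session

There is one attempt and no reset: what is moved stays moved. The work goes in short steps, Python scripts to look and compute and a tool call to move; the robot and the scene stay as the last step left them, time stands still between calls to the robot, and variables do not carry over. Pictures are saved under pics/ and viewed, at most 14 in all, crops included, and the job is handed in when it is done.

Besides the shell and the picture viewer there is one more tool, called after "Call:" by a JSON object that holds its "op" and its "data", one argument or row to a line. send_rows: Moves the arm, as the interface text tells. Its arguments: {"type":"object","properties":{"targets":{"type":"string"},"grip_force":{"type":"number"}},"required":["targets"]}

```bash
mkdir -p pics; ls
cat > h.py <<'E'
import numpy as np, cv2
from workcell import env, eyes
from scipy.spatial.transform import Rotation as R
def grab(n,save=None):
    f=eyes.grab_frame(n)
    if save: cv2.imwrite('pics/'+save+'.png',f['image'])
    return f
def foc(f): return 200/np.tan(np.radians(f['fovy'])/2)
E
python3 - <<'E'
from h import *
print(env.state())
for n in('scene','top','wrist'):
    f=grab(n,n+'0'); print(n,{k:v for k,v in f.items() if k!='image'})
E
```

```text
pics
{'time_s': 0.0, 'qpos': array([ 6.76090781e+01,  1.83508369e+01,  8.97064842e+01, -1.34847381e-03,
        7.20437838e+01, -1.14608251e+00]), 'qvel': array([-0.05005067,  0.00422893,  0.0608617 ,  0.0621733 , -0.10499308,
       -0.08442201]), 'effort': array([-1.62326472e-05, -4.12458229e+01, -2.31975871e+01,  7.28527992e-02,
        4.57566103e-02, -1.32653604e-04]), 'ee_pos': array([208.16794246, 535.45053239, 213.12781554]), 'ee_rot': array([-1.79898890e+02, -7.40456867e-04,  1.58755577e+02]), 'force': array([0.04744963, 0.49301434, 0.24651424]), 'torque': array([ 0.04476776,  0.01671424, -0.02726275]), 'gripper_force': 0.0, 'gripper_width': 90.8084640821534}
scene {'fovy': 52.3148630328449, 'cx': 318.9610523637893, 'cy': 192.3505700280503, 'eye': array([1033.33346677,  732.2640526 ,  938.20411261]), 'attitude': array([ 48.65894214,  -1.24728071, 149.01893654])}
top {'fovy': 42.95876826134599, 'cx': 308.40989446987703, 'cy': 196.67922592473778, 'eye': array([ 425.47850228, -110.22320419, 1689.40766793]), 'attitude': array([  3.64366861,   0.1334186 , -91.56914756])}
wrist {'fovy': 65.70646984690485, 'cx': 320.0209779004482, 'cy': 199.1977959402043, 'eye': array([138.59222736, 563.95759203, 383.54132343]), 'attitude': array([-1.55931856e+01,  6.64442072e-02,  6.87850948e+01])}
```

View pics/top0.png

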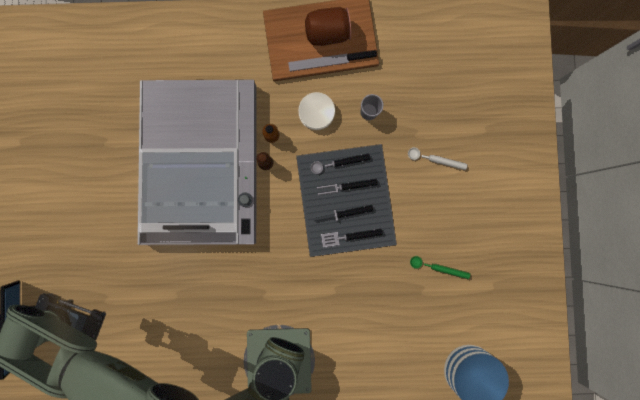

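View pics/scene0.png

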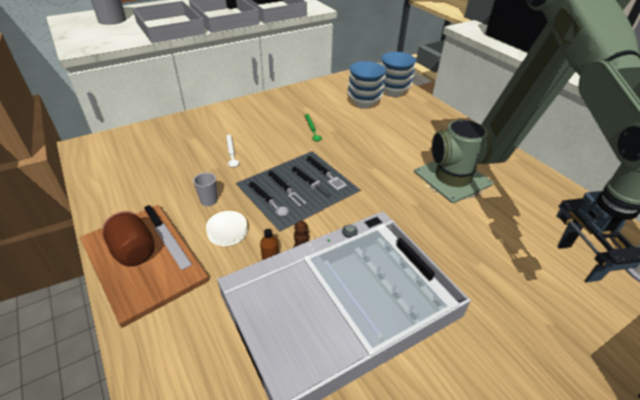

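The top view shows the cabinet at left (corners near (140,243), (255,243), (255,80)), with the pull bar at (186,227) and the button at (246,199). Four tools lie on the mat with handles to the right: spoon (350,160), fork (360,185), steel (355,212) and turner (365,236). The mill and sauce bottle stand at (265,160) and (271,132).

```bash
cat >> h.py <<'E'
def ray(f,u,v,fish=False):
    F=foc(f); x=(u-f['cx'])/F; y=(v-f['cy'])/F
    if fish:
        r=np.hypot(x,y); s=np.sinc(r/np.pi); d=np.array([x*s,-y*s,-np.cos(r)])
    else: d=np.array([x,-y,-1.])
    return R.from_euler('xyz',f['attitude'],degrees=True).apply(d)
def cast(f,u,v,z,fish=False):
    d=ray(f,u,v,fish); e=np.array(f['eye']); return e+d*(z-e[2])/d[2]
def proj(f,P,fish=False):
    d=R.from_euler('xyz',f['attitude'],degrees=True).inv().apply(np.array(P,float)-f['eye']); F=foc(f)
    x,y,w=d[0],-d[1],-d[2]
    if fish:
        r=np.hypot(x,y); k=np.arctan2(r,w)/max(r,1e-9)
    else: k=1/w
    return np.array([f['cx']+F*x*k,f['cy']+F*y*k])
E
python3 - <<'E'
from h import *
f=grab('top'); im=f['image']
g=cv2.cvtColor(im,cv2.COLOR_BGR2GRAY)
def blobs(x0,y0,x1,y1,t,z,amin=15):
    m=(g[y0:y1,x0:x1]<t).astype(np.uint8)
    n,l,s,c=cv2.connectedComponentsWithStats(m)
    for i in range(1,n):
        if s[i,4]<amin: continue
        p=np.argwhere(l==i)[:,::-1].astype(np.float32)+[x0,y0]
        P=np.array([cast(f,u,v,z)[:2] for u,v in p]); mu=P.mean(0); w,V=np.linalg.eigh(np.cov(P.T)); a=V[:,1]; a=a*np.sign(a[1])
        t_=(P-mu)@a
        print(s[i],'px',c[i]+[x0,y0],'w',mu.round(1),'ang',np.degrees(np.arctan2(a[1],a[0])).round(1),'len',np.ptp(t_).round(0),'sd',np.sqrt(w).round(1))
print('tools');blobs(300,148,395,252,28,15)
print('bar');blobs(155,218,220,236,40,113)
print('btn');blobs(236,190,256,208,110,94)
print(g[205:215,340:345])
big=cv2.resize(im[70:260,130:290],None,fx=3.1,fy=3.1,interpolation=cv2.INTER_CUBIC); cv2.imwrite('pics/crop1.png',big)
for u,v in [(139,243),(255,243),(255,80),(141,80)]: print(cast(f,u,v,72).round(1))
E
```

```text
tools
[ 35   6  35  13 204] px [351.9754902  159.95098039] w [ 650.2 -257. ] ang 100.6 len 117.0 sd [ 5.8 33.4]
[ 42  32  36  10 204] px [359.51960784 184.3627451 ] w [ 568.3 -279.2] ang 96.7 len 117.0 sd [ 5.7 33. ]
[ 38  58  35  12 199] px [355.01005025 211.33165829] w [ 479.6 -261.4] ang 100.2 len 115.0 sd [ 5.5 33.2]
[ 47  82  36  10 203] px [364.40394089 234.40394089] w [ 403.  -289.7] ang 96.8 len 116.0 sd [ 5.7 33. ]
bar
[44  8 10  3 21] px [204.04761905 227.        ] w [440.8 216.4] ang 86.9 len 28.0 sd [2.4 7.8]
btn
[  1   0  19  18 277] px [245.74729242 199.42599278] w [523.9  88. ] ang 83.4 len 62.0 sd [14.  17.6]
[[70 71 67 72 71]
 [70 73 68 66 68]
 [68 68 66 67 65]
 [62 61 62 60 62]
 [61 62 63 65 60]
 [64 64 56 60 52]
 [37 37 30 32 34]
 [23 17 20 17 25]
 [24 19 22 26 26]
 [21 26 20 24 18]]
[396.1 432.   72. ]
[386.1  64.1  72. ]
[911.6  53.2  72. ]
[922.  422.3  72. ]
```

View pics/crop1.png

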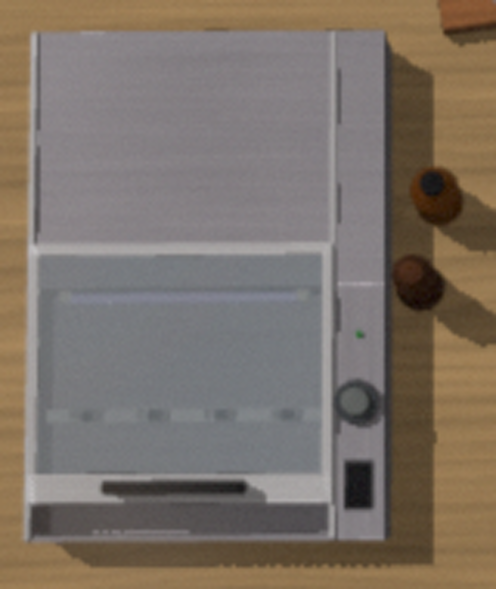

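The crop shows the window slightly ajar (its near edge at crop row 503, the wall at 537). The bar runs from (103,487) to (245,487), the clips of the far rail are at row 413 (x 88, 157, 224, 288), the button is at (358,400), and the mill and bottle are at (415,270) and (432,182).

Run:
```python
from h import *
f=grab('top')
c=lambda u,v,z:cast(f,130+u/3.1,70+v/3.1,z).round(1)
print('bar',c(103,487,110),c(245,487,110))
for u in(88,157,224,288): print('clip',c(u,413,55))
print('lamp',c(65,296,40),c(300,296,40))
print('btn',c(355,398,94),'mill',c(410,272,122),'sauce',c(432,182,115))
w=grab('wrist','wrist1')
```

```text
bar [444.  343.8 110. ] [440.1 201.6 110. ]
clip [521.8 374.5  55. ]
clip [519.8 302.7  55. ]
clip [517.9 233.1  55. ]
clip [516.1 166.6  55. ]
lamp [646.8 402.1  40. ] [640.  154.4  40. ]
btn [527.3  91.8  94. ] mill [650.4  30.7 122. ] sauce [742.3   7.1 115. ]
```

Call:
{"op": "send_rows", "data": {
  "targets": "-0.313 -0.160 0.064 0 0 70.3 60;-0.313 -0.160 0.064 0 0 70.3 60;-0.313 -0.160 0.064 0 0 70.3 60;-0.313 -0.160 0.064 0 0 70.3 60;-0.313 -0.160 0.064 0 0 70.3 60;-0.313 -0.160 0.064 0 0 70.3 60;-0.313 -0.160 0.064 0 0 70.3 60;-0.313 -0.160 0.064 0 0 70.3 60;-0.313 -0.160 0.064 0 0 70.3 60;-0.313 -0.160 0.064 0 0 70.3 60;-0.313 -0.160 0.064 0 0 70.3 60;-0.313 -0.160 0.064 0 0 70.3 60",
  "grip_force": 20
}}

```text
time_s: 1.3
ee_pos: [442.1, 273.3, 149.9]
ee_rot: [-180.0, -0.0, 88.6]
force: [-0.0, 0.4, 0.6]
gripper_width: 54.7
gripper_force: 0.0
```

Call:
{"op": "send_rows", "data": {
  "targets": "0 0 0.04 0 0 0 60;0 0 0.062 0 0 0 60;0 0 0.062 0 0 0 60;0 0 0.062 0 0 0 0;0 0 0.062 0 0 0 0;0 0 0.062 0 0 0 0;0 0 0.062 0 0 0 0;0 0 0.062 0 0 0 0"
}}

```text
time_s: 1.97
ee_pos: [442.7, 273.9, 89.2]
ee_rot: [179.9, -0.1, 88.5]
force: [-0.5, 0.3, -0.6]
gripper_width: 24.4
gripper_force: 0.0
```

Call:
{"op": "send_rows", "data": {
  "targets": "0 0.015 0 0 0 0 0;0 0.032 0 0 0 0 0;0 0.05 0 0 0 0 0;0 0.068 0 0 0 0 0;0 0.086 0 0 0 0 0;0 0.104 0 0 0 0 0;0 0.122 0 0 0 0 0;0 0.140 0 0 0 0 0;0 0.158 0 0 0 0 0;0 0.173 0 0 0 0 0;0 0.182 0 0 0 0 0;0 0.188 0 0 0 0 0"
}}

```text
time_s: 2.97
ee_pos: [630.5, 269.0, 88.6]
ee_rot: [-180.0, -0.1, 88.5]
force: [-2.7, 2.1, 2.7]
gripper_width: 13.9
gripper_force: 20.0
```

Call:
{"op": "send_rows", "data": {
  "targets": "0 0.003 0 0 0 0 0;0 0.006 0 0 0 0 0;0 0.008 0 0 0 0 0;0 0.008 0 0 0 0 0"
}}

```text
time_s: 3.3
ee_pos: [638.3, 268.8, 88.5]
ee_rot: [179.9, -0.1, 88.5]
force: [-0.5, 4.0, 3.5]
gripper_width: 13.7
gripper_force: 20.0
```

Call:
{"op": "send_rows", "data": {
  "targets": "0 0.003 0 0 0 0 0;0 0.006 0 0 0 0 0;0 0.009 0 0 0 0 0;0 0.012 0 0 0 0 0;0 0.012 0 0 0 0 0"
}}

```text
time_s: 3.72
ee_pos: [650.1, 268.5, 88.5]
ee_rot: [180.0, -0.1, 88.5]
force: [-2.6, 4.8, 5.4]
gripper_width: 13.7
gripper_force: 20.0
```

Call:
{"op": "send_rows", "data": {
  "targets": "0 0.003 0 0 0 0 0;0 0.006 0 0 0 0 0;0 0.006 0 0 0 0 0"
}}

```text
time_s: 3.97
ee_pos: [650.0, 268.5, 88.5]
ee_rot: [-179.2, 0.0, 88.4]
force: [-16.8, 3.9, 12.3]
gripper_width: 14.3
gripper_force: 20.0
```

Call:
{"op": "send_rows", "data": {
  "targets": "0 0.002 0 0 0 0 0;0 0.004 0 0 0 0 0;0 0.004 0 0 0 0 0"
}}

```text
time_s: 4.22
ee_pos: [650.0, 268.4, 88.4]
ee_rot: [-178.8, 0.1, 88.4]
force: [-25.9, 5.2, 17.4]
gripper_width: 14.1
gripper_force: 20.0
```

Call:
{"op": "send_rows", "data": {
  "targets": "0 -0.004 0 0 0 0 0;0 -0.010 0 0 0 0 0;0 -0.010 0 0 0 0 50;0 -0.010 0 0 0 0 50;0 -0.010 0 0 0 0 50;0 -0.010 0 0 0 0 50;0 -0.010 -0.04 0 0 0 50;0 -0.010 -0.08 0 0 0 50;0 -0.04 -0.11 0 0 0 50;0 -0.08 -0.13 0 0 0 50;0 -0.12 -0.14 0 0 0 50;0 -0.15 -0.14 0 0 0 50"
}}

```text
time_s: 5.22
ee_pos: [509.6, 271.5, 230.7]
ee_rot: [179.8, -0.1, 88.4]
force: [0.5, 1.3, 0.6]
gripper_width: 45.9
gripper_force: 0.0
```

Call:
{"op": "send_rows", "data": {
  "targets": "0 -0.03 0 0 0 0 50;0 -0.03 0 0 0 0 50;0 -0.03 0 0 0 0 50"
}}

```text
time_s: 5.47
ee_pos: [479.5, 272.1, 228.5]
ee_rot: [179.9, -0.0, 88.5]
force: [0.5, 0.2, 0.3]
gripper_width: 45.3
gripper_force: 0.0
```

Run:
```python
from h import *
w=grab('wrist','wrist2'); print(w['eye'],w['attitude'],env.state()['ee_pos'])
t=grab('top','top2')
```

```text
[482.58385294 348.84984423 398.84166263] [-15.60019358  -0.03744051  -1.47231116] [480.70936539 272.27686334 228.28775537]
```

View pics/wrist2.png

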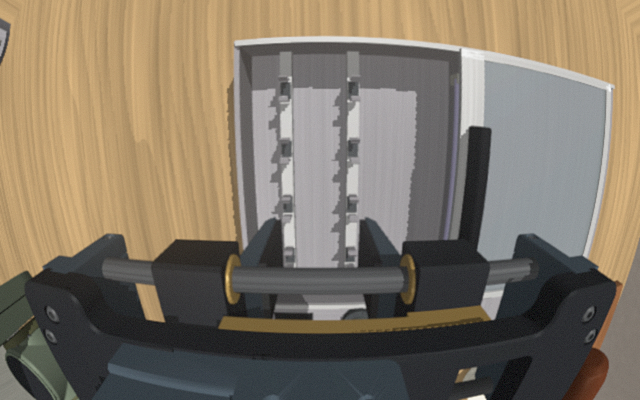

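The wrist view shows the open well. Clip pairs lie at columns ~286 and ~353 and rows ~88, 148, 204 and 255, and the black bar is at (478,180). I'll enlarge it for exact clip positions.

Run:
```python
from h import *
im=cv2.imread('pics/wrist2.png')[40:275,260:380]
cv2.imwrite('pics/crop2.png',np.rot90(cv2.resize(im,None,fx=3.3,fy=3.3,interpolation=cv2.INTER_CUBIC)))
```

```text
(no output)
```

View pics/crop2.png

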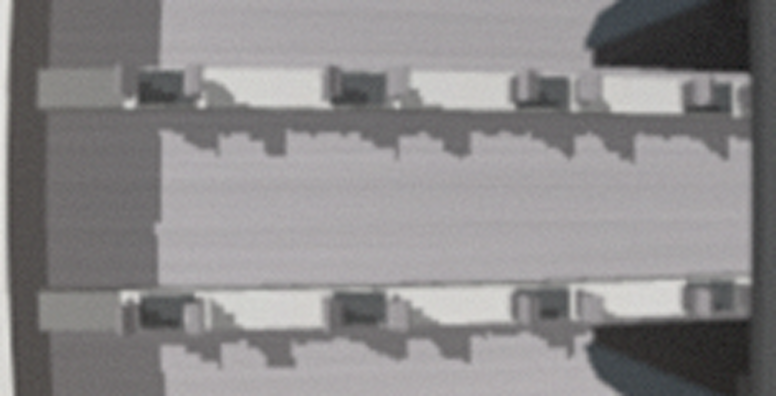

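Rotated crop: clips at U ≈ 162, 366, 557 and 717. Upper (far) clips are at V ≈ 87, lower (near) clips at V ≈ 311.

Run:
```python
from h import *
w=grab('wrist')
def c(U,V,z): return cast(w,380-V/3.3,40+U/3.3,z,True)[:2].round(1)
for s,(a,b) in {3:(121,203),2:(325,408),1:(512,604),0:(683,770)}.items():
    print(s,'far',c(a,87,57),c(b,87,57),'near',c(a,311,57),c(b,311,57), 'dark mid z30', c({3:162,2:360,1:551,0:715}[s],87,32),c({3:162,2:360,1:551,0:715}[s],311,32))
```

```text
3 far [522.3 390.9] [521.7 363.2] near [448.6 392.9] [447.7 365.2] dark mid z30 [524.7 379. ] [445.5 381.2]
2 far [521.  322.2] [520.8 294. ] near [446.2 324.3] [444.9 296.1] dark mid z30 [523.5 307.6] [442.8 309.8]
1 far [520.7 257.5] [520.8 223.6] near [443.  259.6] [441.  225.8] dark mid z30 [523.4 235.6] [439.1 237.9]
0 far [521.2 192.6] [521.7 155.9] near [439.  194.8] [436.4 158.2] dark mid z30 [524.  167.1] [434.7 169.5]
```

```bash
cat >> h.py <<'E'
def plan(start,wps):
    """start,wps: (x,y,z,yaw) mm/deg, tool straight down; prints tool-frame shift (m) and turn per leg"""
    p=start
    for q in wps:
        r=R.from_euler('xyz',[180,0,p[3]],degrees=True); s=r.inv().apply(np.array(q[:3])-p[:3])
        t=-((q[3]-p[3]+180)%360-180)
        print(tuple(np.round(q,1)),'->',(s/1000).round(3),'turn',round(t,1),'rows %.1f'%max(np.linalg.norm(s)/41.7,abs(t)/7.16)); p=q
def here():
    s=env.state(); return (*s['ee_pos'],s['ee_rot'][2])
SLOT={3:(485,378),2:(483.3,308.2),1:(481.5,238.2),0:(479.7,168.2)}
CY=-1.5
def tools(save=None):
    f=grab('top',save); g=cv2.cvtColor(f['image'],cv2.COLOR_BGR2GRAY); x0,y0,x1,y1=285,135,415,265
    n,l,s,c=cv2.connectedComponentsWithStats((g[y0:y1,x0:x1]<28).astype(np.uint8)); out=[]
    for i in range(1,n):
        if 150<s[i,4]<260:
            P=np.array([cast(f,u+x0,v+y0,15)[:2] for v,u in np.argwhere(l==i)]); mu=P.mean(0); a=np.linalg.eigh(np.cov(P.T))[1][:,1]; a*=np.sign(a[1])
            out.append((*mu,np.degrees(np.arctan2(a[1],a[0])),np.ptp((P-mu)@a)))
    return np.round(out,1)
def job(h,slot,off=8,dz=8):
    x,y,a=h; d=off*np.array([np.cos(np.radians(a)),np.sin(np.radians(a))]); X,Y=SLOT[slot]
    X+=off; Y+=off*np.sin(np.radians(CY))
    plan(here(),[(x+d[0],y+d[1],110,a),(x+d[0],y+d[1],15-dz,a),(x+d[0],y+d[1],190,a),(X,Y,190,CY),(X,Y,58-dz,CY),(X,Y,42-dz,CY)])
E
python3 - <<'E'
from h import *
t=tools(); print(t); job(t[0][:3],3)
E
```

```text
[[ 650.1 -257.3  100.1  116.6]
 [ 568.5 -280.7   96.8  115.5]
 [ 479.2 -261.    99.9  115.1]
 [ 403.  -289.7   97.   116.2]]
(np.float64(648.7), np.float64(-249.4), np.float64(110.0), np.float64(100.1)) -> [-0.517  0.182  0.118] turn -11.7 rows 13.4
(np.float64(648.7), np.float64(-249.4), np.float64(7.0), np.float64(100.1)) -> [ 0.    -0.     0.103] turn -0.0 rows 2.5
(np.float64(648.7), np.float64(-249.4), np.float64(190.0), np.float64(100.1)) -> [ 0.     0.    -0.183] turn -0.0 rows 4.4
(np.float64(493.0), np.float64(377.8), np.float64(190.0), np.float64(-1.5)) -> [ 0.645 -0.043 -0.   ] turn 101.6 rows 15.5
(np.float64(493.0), np.float64(377.8), np.float64(50.0), np.float64(-1.5)) -> [ 0.   -0.    0.14] turn -0.0 rows 3.4
(np.float64(493.0), np.float64(377.8), np.float64(34.0), np.float64(-1.5)) -> [ 0.    -0.     0.016] turn -0.0 rows 0.4
```

Call:
{"op": "send_rows", "data": {
  "targets": "-0.44 0.155 0 0 0 0 55;-0.44 0.155 0 0 0 0 55;-0.44 0.155 0 0 0 0 55;-0.44 0.155 0 0 0 0 55;-0.44 0.155 0 0 0 0 55;-0.44 0.155 0 0 0 0 55;-0.44 0.155 0 0 0 0 55;-0.44 0.155 0 0 0 0 55;-0.44 0.155 0 0 0 0 55;-0.44 0.155 0 0 0 0 55;-0.44 0.155 0 0 0 0 55;-0.44 0.155 0 0 0 0 55"
}}

```text
time_s: 6.67
ee_pos: [625.1, -179.0, 226.3]
ee_rot: [180.0, 0.2, 88.1]
force: [-0.4, 0.0, -0.2]
gripper_width: 50.0
gripper_force: 0.0
```

Call:
{"op": "send_rows", "data": {
  "targets": "-0.077 0.027 0.118 0 0 -11.7 55;-0.077 0.027 0.118 0 0 -11.7 55;-0.077 0.027 0.118 0 0 -11.7 55;-0.077 0.027 0.118 0 0 -11.7 55;-0.077 0.027 0.118 0 0 -11.7 55;-0.077 0.027 0.118 0 0 -11.7 55"
}}

```text
time_s: 7.17
ee_pos: [648.2, -249.3, 109.3]
ee_rot: [-179.9, -0.1, 100.1]
force: [0.3, -0.3, 0.1]
gripper_width: 50.3
gripper_force: 0.0
```

Call:
{"op": "send_rows", "data": {
  "targets": "0 0 0.04 0 0 0 55;0 0 0.075 0 0 0 55;0 0 0.095 0 0 0 55;0 0 0.103 0 0 0 55;0 0 0.103 0 0 0 55;0 0 0.103 0 0 0 0;0 0 0.103 0 0 0 0;0 0 0.103 0 0 0 0;0 0 0.103 0 0 0 0;0 0 0.103 0 0 0 0;0 0 0.103 0 0 0 0",
  "grip_force": 45
}}

```text
time_s: 8.08
ee_pos: [648.8, -249.6, 8.4]
ee_rot: [179.9, 0.1, 100.2]
force: [0.2, 0.7, 6.5]
gripper_width: 21.2
gripper_force: 45.0
```

Call:
{"op": "send_rows", "data": {
  "targets": "0 0 -0.03 0 0 0 0;0 0 -0.07 0 0 0 0;0 0 -0.11 0 0 0 0;0 0 -0.15 0 0 0 0;0 0 -0.183 0 0 0 0;0 0 -0.183 0 0 0 0"
}}

```text
time_s: 8.58
ee_pos: [651.5, -250.8, 198.8]
ee_rot: [179.3, 0.5, 100.1]
force: [1.2, -0.6, -1.2]
gripper_width: 21.1
gripper_force: 45.0
```

Call:
{"op": "send_rows", "data": {
  "targets": "0.516 -0.034 0 0 0 81.3 0;0.516 -0.034 0 0 0 81.3 0;0.516 -0.034 0 0 0 81.3 0;0.516 -0.034 0 0 0 81.3 0;0.516 -0.034 0 0 0 81.3 0;0.516 -0.034 0 0 0 81.3 0;0.516 -0.034 0 0 0 81.3 0;0.516 -0.034 0 0 0 81.3 0;0.516 -0.034 0 0 0 81.3 0;0.516 -0.034 0 0 0 81.3 0;0.516 -0.034 0 0 0 81.3 0;0.516 -0.034 0 0 0 81.3 0"
}}

```text
time_s: 9.58
ee_pos: [531.1, 219.8, 189.2]
ee_rot: [180.0, 0.1, 18.5]
force: [0.4, -0.4, -1.5]
gripper_width: 20.8
gripper_force: 45.0
```

Run:
```python
from h import *
print(env.state()['gripper_width'],here()); X,Y=SLOT[3]; plan(here(),[(X+8,Y-.2,130,CY),(X+8,Y-.2,50,CY)])
```

```text
20.8490841914001 (np.float64(531.1084313812208), np.float64(219.765493811339), np.float64(189.18542607281222), np.float64(18.504757581260947))
(np.float64(493.0), np.float64(377.8), np.float64(130.0), np.float64(-1.5)) -> [ 0.014 -0.162  0.059] turn 20.0 rows 4.1
(np.float64(493.0), np.float64(377.8), np.float64(50.0), np.float64(-1.5)) -> [ 0.   -0.    0.08] turn -0.0 rows 1.9
```

Call:
{"op": "send_rows", "data": {
  "targets": "0.014 -0.162 0.03 0 0 20 0;0.014 -0.162 0.03 0 0 20 0;0.014 -0.162 0.059 0 0 20 0;0.014 -0.162 0.059 0 0 20 0;0.014 -0.162 0.059 0 0 20 0;0.014 -0.162 0.059 0 0 20 0;0.014 -0.162 0.059 0 0 20 0"
}}

```text
time_s: 10.17
ee_pos: [492.5, 376.2, 129.9]
ee_rot: [179.9, 0.1, -1.1]
force: [0.5, -0.1, -1.0]
gripper_width: 21.3
gripper_force: 45.0
```

Run:
```python
from h import *
print(here()); w=grab('wrist','wrist3'); s=grab('scene','scene3'); X,Y=SLOT[3]; plan(here(),[(X+8,Y-.2,60,CY)])
for d in(-40,40): print(proj(w,(X+d,Y-d*.026,42),True), proj(w,(X+d,Y-d*.026,57),True),proj(s,(X+d,Y-d*.026,42)))
```

```text
(np.float64(492.5010700456937), np.float64(376.1835323148901), np.float64(129.87089899338739), np.float64(-1.0528637875386926))
(np.float64(493.0), np.float64(377.8), np.float64(60.0), np.float64(-1.5)) -> [-0.001 -0.002  0.071] turn 0.3 rows 1.7
[318.49541016 253.88036129] [318.44192865 261.29608525] [436.33336614 300.00231017]
[319.13035672 167.6597448 ] [319.10367784 170.8983528 ] [412.0643767 313.156512 ]
```

View pics/wrist3.png

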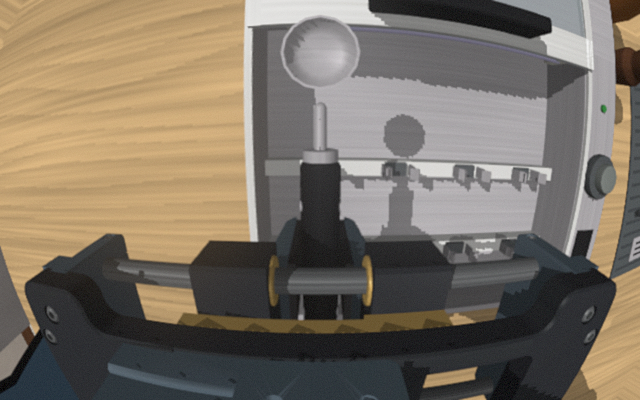

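The wrist view shows the spoon level along column 320, hiding slot 3's far clip. The far clips of slots 2, 1 and 0 show at about (397,170), (465,174) and (525,177). I'll use those to check the slots' y.

Run:
```python
from h import *
w=grab('wrist')
for k in(2,1,0):
    X,Y=SLOT[k]; print(k,[proj(w,(X+40,Y-1+o,z),True).round(1).tolist() for o,z in((-16,57),(16,57),(0,30))])
im=cv2.imread('pics/wrist3.png')[140:270,360:560]
cv2.imwrite('pics/crop3.png',cv2.resize(im,None,fx=4,fy=4,interpolation=cv2.INTER_CUBIC))
```

```text
2 [[421.3, 173.2], [384.2, 173.4], [395.4, 167.6]]
1 [[492.1, 175.5], [461.6, 175.3], [464.3, 169.7]]
0 [[547.3, 178.0], [523.8, 177.7], [520.8, 172.3]]
```

View pics/crop3.png

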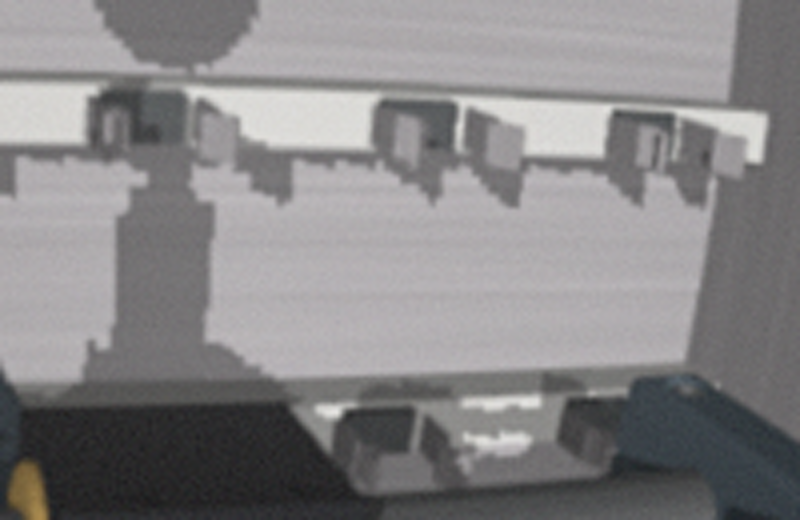

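Call:
{"op": "send_rows", "data": {
  "targets": "0 -0.002 0.02 0 0 0.4 0;0 -0.0023 0.045 0 0 0.4 0;0 -0.0023 0.06 0 0 0.4 0;0 -0.0023 0.068 0 0 0.4 0;0 -0.0023 0.068 0 0 0.4 0"
}}

```text
time_s: 10.73
ee_pos: [492.9, 377.1, 61.8]
ee_rot: [179.9, 0.1, -1.6]
force: [-0.5, 0.5, -1.6]
gripper_width: 21.2
gripper_force: 45.0
```

Call:
{"op": "send_rows", "data": {
  "targets": "0 0 0.004 0 0 0 0;0 0 0.008 0 0 0 0;0 0 0.012 0 0 0 0;0 0 0.012 0 0 0 0"
}}

```text
time_s: 11.07
ee_pos: [494.0, 378.7, 52.0]
ee_rot: [-180.0, -0.1, -1.5]
force: [0.3, -1.9, 0.6]
gripper_width: 21.2
gripper_force: 45.0
```

Call:
{"op": "send_rows", "data": {
  "targets": "0 0 0.003 0 0 0 0;0 0 0.006 0 0 0 0;0 0 0.009 0 0 0 0;0 0 0.012 0 0 0 0;0 0 0.014 0 0 0 0;0 0 0.014 0 0 0 0"
}}

```text
time_s: 11.57
ee_pos: [493.7, 378.5, 37.3]
ee_rot: [-180.0, -0.1, -1.5]
force: [1.3, -1.6, -1.1]
gripper_width: 20.8
gripper_force: 45.0
```

Call:
{"op": "send_rows", "data": {
  "targets": "0 0 0.002 0 0 0 0;0 0 0.004 0 0 0 0;0 0 0.004 0 0 0 0"
}}

```text
time_s: 11.82
ee_pos: [493.4, 378.6, 35.2]
ee_rot: [-180.0, -0.0, -1.5]
force: [-2.6, -5.1, 13.3]
gripper_width: 21.1
gripper_force: 45.0
```

Call:
{"op": "send_rows", "data": {
  "targets": "0 0 -0.002 0 0 0 40;0 0 -0.002 0 0 0 40;0 0 -0.002 0 0 0 40;0 0 -0.002 0 0 0 40;0 0 -0.03 0 0 0 40;0 0 -0.06 0 0 0 40;0 0 -0.10 0 0 0 40;0 0 -0.14 0 0 0 40;0 0 -0.16 0 0 0 40;0 0 -0.16 0 0 0 40"
}}

```text
time_s: 12.65
ee_pos: [495.5, 380.8, 198.8]
ee_rot: [-179.6, -0.5, -1.5]
force: [1.1, 0.4, 0.4]
gripper_width: 36.6
gripper_force: 0.0
```

Run:
```python
from h import *
print(here()); w=grab('wrist','wrist4'); s=grab('scene','scene4')
print(tools())
im=cv2.resize(s['image'][200:340,330:480],None,fx=3,fy=3,interpolation=cv2.INTER_CUBIC)
cv2.imwrite('pics/v4.png',np.hstack([cv2.resize(w['image'][:300],None,fx=.55,fy=.55)[:165],im[:165,:]]) if 0 else np.vstack([im,cv2.resize(w['image'][:270],(450,190))]))
```

```text
(np.float64(495.5487135665106), np.float64(380.8491278134678), np.float64(198.7826819769155), np.float64(-1.5417642384340056))
[[ 568.2 -279.7   96.8  111.9]
 [ 479.7 -262.1   99.6  113.8]
 [ 402.9 -289.    96.4  116.2]]
```

View pics/v4.png

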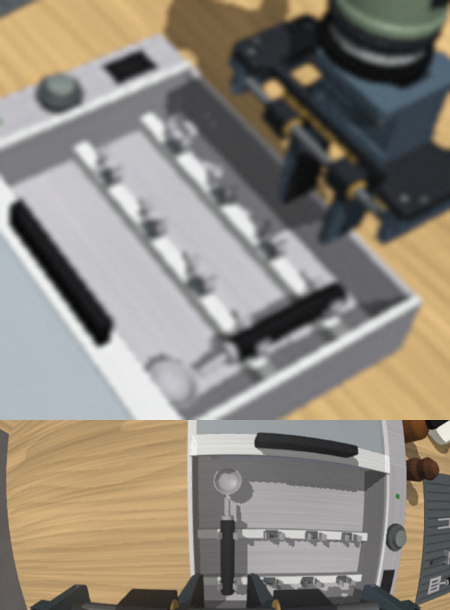

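The spoon lies in slot 3 with its head away. The press bottomed out at 13 N and the expected height, so it is home. Next: fork to slot 2.

```bash
sed -i 's/^SLOT=.*/SLOT={2:(483.3,308.7),1:(481.5,238.7),0:(479.7,168.7)}/' h.py
cat >> h.py <<'E'
def job2(start,h,slot,off=8,dz=7):
    x,y,a=h; d=off*np.array([np.cos(np.radians(a)),np.sin(np.radians(a))]); X,Y=SLOT[slot]; f=.8
    X+=off; Y+=off*np.sin(np.radians(CY)); A=np.array((x+d[0],y+d[1],120,a)); B=A.copy(); B[2]=15-dz; C=A.copy(); C[2]=190; D=np.array((X,Y,190,CY)); S=np.array(start)
    M=S+.8*(A-S); M[2]=S[2]; N=C+.8*(D-C); E=D.copy(); E[2]=130
    plan(S,[M,A,B,C,N,E])
E
python3 - <<'E'
from h import *
job2((493.5,378.4,192,-1.5),(568.4,-280,96.8),2)
E
```

```text
(np.float64(552.7), np.float64(-142.0), np.float64(192.0), np.float64(77.1)) -> [0.073 0.519 0.   ] turn -78.6 rows 12.6
(np.float64(567.5), np.float64(-272.1), np.float64(120.0), np.float64(96.8)) -> [-0.124  0.043  0.072] turn -19.7 rows 3.6
(np.float64(567.5), np.float64(-272.1), np.float64(8.0), np.float64(96.8)) -> [-0.    -0.     0.112] turn -0.0 rows 2.7
(np.float64(567.5), np.float64(-272.1), np.float64(190.0), np.float64(96.8)) -> [ 0.     0.    -0.182] turn -0.0 rows 4.4
(np.float64(506.5), np.float64(192.4), np.float64(190.0), np.float64(18.2)) -> [ 0.468 -0.006 -0.   ] turn 78.6 rows 11.2
(np.float64(491.3), np.float64(308.5), np.float64(130.0), np.float64(-1.5)) -> [ 0.022 -0.115  0.06 ] turn 19.7 rows 3.2
```

Call:
{"op": "send_rows", "data": {
  "targets": "0.064 0.455 0 0 0 -70 55;0.064 0.455 0 0 0 -70 55;0.064 0.455 0 0 0 -70 55;0.064 0.455 0 0 0 -70 55;0.064 0.455 0 0 0 -70 55;0.064 0.455 0 0 0 -70 55;0.064 0.455 0 0 0 -70 55;0.064 0.455 0 0 0 -70 55;0.064 0.455 0 0 0 -70 55;0.064 0.455 0 0 0 -70 55;0.064 0.455 0 0 0 -70 55;0.064 0.455 0 0 0 -70 55"
}}

```text
time_s: 13.8
ee_pos: [543.6, -80.5, 190.3]
ee_rot: [-179.7, 0.1, 68.5]
force: [-0.4, 0.3, -0.6]
gripper_width: 50.3
gripper_force: 0.0
```

Call:
{"op": "send_rows", "data": {
  "targets": "-0.172 0.091 0.072 0 0 -28.3 55;-0.172 0.091 0.072 0 0 -28.3 55;-0.172 0.091 0.072 0 0 -28.3 55;-0.172 0.091 0.072 0 0 -28.3 55;-0.172 0.091 0.072 0 0 -28.3 55;-0.172 0.091 0.072 0 0 -28.3 55;-0.172 0.091 0.072 0 0 -28.3 55;-0.172 0.091 0.072 0 0 -28.3 55"
}}

```text
time_s: 14.47
ee_pos: [565.2, -270.4, 118.9]
ee_rot: [-179.8, -0.2, 96.7]
force: [-0.2, 0.5, 0.7]
gripper_width: 50.2
gripper_force: 0.0
```

Run:
```python
from h import *
f=grab('top'); print(here()); w=grab('wrist','wrist5')
```

```text
(np.float64(565.7350842925096), np.float64(-269.8879850444919), np.float64(119.85792456366407), np.float64(96.7660796973682))
```

Call:
{"op": "send_rows", "data": {
  "targets": "-0.002 0.002 0.04 0 0 0 55;-0.002 0.002 0.08 0 0 0 55;-0.002 0.002 0.104 0 0 0 55;-0.002 0.002 0.112 0 0 0 55;-0.002 0.002 0.112 0 0 0 55;-0.002 0.002 0.112 0 0 0 0;-0.002 0.002 0.112 0 0 0 0;-0.002 0.002 0.112 0 0 0 0;-0.002 0.002 0.112 0 0 0 0;-0.002 0.002 0.112 0 0 0 0;-0.002 0.002 0.112 0 0 0 0"
}}

```text
time_s: 15.48
ee_pos: [569.1, -273.3, 10.4]
ee_rot: [179.9, 0.1, 96.8]
force: [-1.8, 0.9, 7.4]
gripper_width: 21.4
gripper_force: 45.0
```

Call:
{"op": "send_rows", "data": {
  "targets": "0 0 -0.03 0 0 0 0;0 0 -0.07 0 0 0 0;0 0 -0.11 0 0 0 0;0 0 -0.15 0 0 0 0;0 0 -0.182 0 0 0 0;0 0 -0.182 0 0 0 0"
}}

```text
time_s: 15.98
ee_pos: [572.0, -274.7, 199.2]
ee_rot: [179.3, 0.5, 96.7]
force: [0.3, -0.6, -0.3]
gripper_width: 21.0
gripper_force: 45.0
```

Call:
{"op": "send_rows", "data": {
  "targets": "0.468 -0.006 0 0 0 78.6 0;0.468 -0.006 0 0 0 78.6 0;0.468 -0.006 0 0 0 78.6 0;0.468 -0.006 0 0 0 78.6 0;0.468 -0.006 0 0 0 78.6 0;0.468 -0.006 0 0 0 78.6 0;0.468 -0.006 0 0 0 78.6 0;0.468 -0.006 0 0 0 78.6 0;0.468 -0.006 0 0 0 78.6 0;0.468 -0.006 0 0 0 78.6 0;0.468 -0.006 0 0 0 78.6 0;0.468 -0.006 0 0 0 78.6 0"
}}

```text
time_s: 16.98
ee_pos: [506.5, 192.4, 190.1]
ee_rot: [180.0, 0.1, 17.8]
force: [2.4, -0.1, -0.5]
gripper_width: 21.0
gripper_force: 45.0
```

Call:
{"op": "send_rows", "data": {
  "targets": "0.022 -0.115 0.03 0 0 19.7 0;0.022 -0.115 0.06 0 0 19.7 0;0.022 -0.115 0.06 0 0 19.7 0;0.022 -0.115 0.06 0 0 19.7 0;0.022 -0.115 0.06 0 0 19.7 0;0.022 -0.115 0.06 0 0 19.7 0"
}}

```text
time_s: 17.48
ee_pos: [492.2, 306.7, 130.3]
ee_rot: [179.9, 0.1, -1.4]
force: [-0.2, 0.4, -1.5]
gripper_width: 21.1
gripper_force: 45.0
```

Run:
```python
from h import *
print(here()); w=grab('wrist','wrist6'); X,Y=SLOT[2]; plan(here(),[(X+8,Y-.2,60,CY)]); print(tools())
im=w['image'].copy(); g=cv2.cvtColor(im,cv2.COLOR_BGR2GRAY)
for z in(42,57,15): print([proj(w,(X+d,Y-d*.026,z),True).round(1).tolist() for d in(40,)])
cv2.imwrite('pics/v6.png',im[:300])
```

```text
(np.float64(492.2397027547557), np.float64(306.74474327214705), np.float64(130.26754585417473), np.float64(-1.416977833682038))
(np.float64(491.3), np.float64(308.5), np.float64(60.0), np.float64(-1.5)) -> [-0.002 -0.002  0.071] turn -0.0 rows 1.7
[[ 479.3 -261.3  100.2  114.4]
 [ 402.6 -288.8   96.9  115. ]]
[[318.8, 169.3]]
[[318.7, 172.6]]
[[318.9, 164.2]]
```

View pics/v6.png

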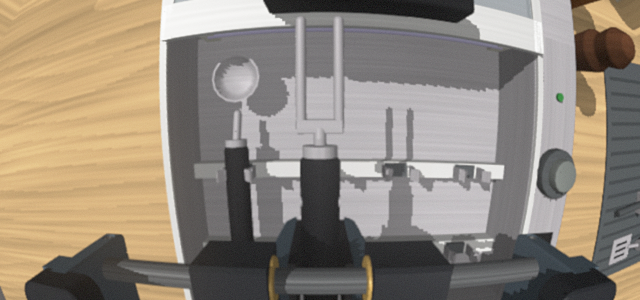

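Call:
{"op": "send_rows", "data": {
  "targets": "-0.002 -0.002 0.02 0 0 0 0;-0.002 -0.002 0.045 0 0 0 0;-0.002 -0.002 0.06 0 0 0 0;-0.002 -0.002 0.068 0 0 0 0;-0.002 -0.002 0.068 0 0 0 0"
}}

```text
time_s: 18.0
ee_pos: [490.5, 307.6, 62.2]
ee_rot: [179.9, 0.1, -1.6]
force: [-0.2, -0.1, -1.4]
gripper_width: 21.2
gripper_force: 45.0
```

Call:
{"op": "send_rows", "data": {
  "targets": "0 0 0.004 0 0 0 0;0 0 0.008 0 0 0 0;0 0 0.011 0 0 0 0;0 0 0.014 0 0 0 0;0 0 0.017 0 0 0 0;0 0 0.020 0 0 0 0;0 0 0.023 0 0 0 0;0 0 0.023 0 0 0 0"
}}

```text
time_s: 18.67
ee_pos: [492.3, 308.9, 41.5]
ee_rot: [-180.0, -0.2, -1.5]
force: [2.2, -3.9, 0.2]
gripper_width: 21.1
gripper_force: 45.0
```

Call:
{"op": "send_rows", "data": {
  "targets": "0 0 0.002 0 0 0 0;0 0 0.004 0 0 0 0;0 0 0.004 0 0 0 0"
}}

```text
time_s: 18.92
ee_pos: [491.0, 309.0, 37.2]
ee_rot: [180.0, -0.0, -1.5]
force: [-0.6, -4.5, 8.8]
gripper_width: 21.1
gripper_force: 45.0
```

Call:
{"op": "send_rows", "data": {
  "targets": "0 0 0.002 0 0 0 0;0 0 0.002 0 0 0 0"
}}

```text
time_s: 19.08
ee_pos: [491.0, 309.0, 37.1]
ee_rot: [180.0, -0.1, -1.5]
force: [-3.5, -6.4, 21.8]
gripper_width: 20.8
gripper_force: 45.0
```

Call:
{"op": "send_rows", "data": {
  "targets": "0 0 -0.003 0 0 0 40;0 0 -0.003 0 0 0 40;0 0 -0.003 0 0 0 40;0 0 -0.003 0 0 0 40;0 0 -0.03 0 0 0 40;0 0 -0.06 0 0 0 40;0 0 -0.10 0 0 0 40;0 0 -0.14 0 0 0 40;0 0 -0.16 0 0 0 40;0 0 -0.16 0 0 0 40;0 0 -0.16 0 0 0 40"
}}

```text
time_s: 20.0
ee_pos: [490.9, 309.8, 194.5]
ee_rot: [-179.9, -0.1, -1.5]
force: [-0.4, 0.5, 0.5]
gripper_width: 36.4
gripper_force: 0.0
```

Run:
```python
from h import *
print(here()); t=tools(); print(t); grab('wrist','wrist7')
job2(here(),t[0][:3],1)
```

```text
(np.float64(490.8831385456468), np.float64(309.7518126388681), np.float64(194.46981614386343), np.float64(-1.5379587443892289))
[[ 479.5 -261.7   99.7  114.4]
 [ 402.6 -288.7   97.   115. ]]
(np.float64(480.5), np.float64(-141.3), np.float64(192.0), np.float64(79.5)) -> [0.003 0.45  0.   ] turn -81.0 rows 11.3
(np.float64(478.2), np.float64(-253.8), np.float64(120.0), np.float64(99.7)) -> [-0.111  0.018  0.072] turn -20.2 rows 3.2
(np.float64(478.2), np.float64(-253.8), np.float64(8.0), np.float64(99.7)) -> [ 0.    -0.     0.112] turn -0.0 rows 2.7
(np.float64(478.2), np.float64(-253.8), np.float64(190.0), np.float64(99.7)) -> [ 0.     0.    -0.182] turn -0.0 rows 4.4
(np.float64(487.2), np.float64(140.0), np.float64(190.0), np.float64(18.7)) -> [0.387 0.075 0.   ] turn 81.0 rows 11.3
(np.float64(489.5), np.float64(238.5), np.float64(130.0), np.float64(-1.5)) -> [ 0.034 -0.093  0.06 ] turn 20.2 rows 2.8
```

Fork is home (21.8 N at the expected height). Steel to slot 1.

Call:
{"op": "send_rows", "data": {
  "targets": "0.003 0.450 0 0 0 -81 55;0.003 0.450 0 0 0 -81 55;0.003 0.450 0 0 0 -81 55;0.003 0.450 0 0 0 -81 55;0.003 0.450 0 0 0 -81 55;0.003 0.450 0 0 0 -81 55;0.003 0.450 0 0 0 -81 55;0.003 0.450 0 0 0 -81 55;0.003 0.450 0 0 0 -81 55;0.003 0.450 0 0 0 -81 55;0.003 0.450 0 0 0 -81 55;0.003 0.450 0 0 0 -81 55"
}}

```text
time_s: 21.1
ee_pos: [480.3, -139.5, 191.7]
ee_rot: [-179.8, -0.0, 76.4]
force: [0.3, -0.0, -0.3]
gripper_width: 50.2
gripper_force: 0.0
```

Call:
{"op": "send_rows", "data": {
  "targets": "-0.111 0.018 0.072 0 0 -20.2 55;-0.111 0.018 0.072 0 0 -20.2 55;-0.111 0.018 0.072 0 0 -20.2 55;-0.111 0.018 0.072 0 0 -20.2 55;-0.111 0.018 0.072 0 0 -20.2 55;-0.111 0.018 0.072 0 0 -20.2 55;-0.111 0.018 0.072 0 0 -20.2 55"
}}

```text
time_s: 21.68
ee_pos: [472.7, -248.8, 122.0]
ee_rot: [-180.0, -0.1, 96.3]
force: [-0.3, 0.4, -0.3]
gripper_width: 49.9
gripper_force: 0.0
```

Run:
```python
from h import *
w=grab('wrist','wrist8'); print(here()); plan(here(),[(478.2,-253.8,8,99.7)])
```

```text
(np.float64(472.98724954238656), np.float64(-248.77285284627138), np.float64(122.44519640314275), np.float64(96.30870578432604))
(np.float64(478.2), np.float64(-253.8), np.float64(8.0), np.float64(99.7)) -> [-0.006  0.005  0.114] turn -3.4 rows 2.7
```

Call:
{"op": "send_rows", "data": {
  "targets": "-0.006 0.005 0.03 0 0 -3.4 55;-0.006 0.005 0.07 0 0 -3.4 55;-0.006 0.005 0.1 0 0 -3.4 55;-0.006 0.005 0.113 0 0 -3.4 55;-0.006 0.005 0.113 0 0 -3.4 55;-0.006 0.005 0.113 0 0 -3.4 55;-0.006 0.005 0.113 0 0 -3.4 0;-0.006 0.005 0.113 0 0 -3.4 0;-0.006 0.005 0.113 0 0 -3.4 0;-0.006 0.005 0.113 0 0 -3.4 0;-0.006 0.005 0.113 0 0 -3.4 0;-0.006 0.005 0.113 0 0 -3.4 0"
}}

```text
time_s: 22.73
ee_pos: [478.6, -255.7, 9.8]
ee_rot: [179.9, 0.0, 99.7]
force: [0.1, 0.7, 6.2]
gripper_width: 21.1
gripper_force: 45.0
```

Call:
{"op": "send_rows", "data": {
  "targets": "0 0 -0.03 0 0 0 0;0 0 -0.07 0 0 0 0;0 0 -0.11 0 0 0 0;0 0 -0.15 0 0 0 0;0 0 -0.182 0 0 0 0;0 0 -0.182 0 0 0 0"
}}

```text
time_s: 23.23
ee_pos: [481.4, -257.4, 198.1]
ee_rot: [179.4, 0.5, 99.6]
force: [0.8, 0.0, -1.0]
gripper_width: 20.9
gripper_force: 45.0
```

Call:
{"op": "send_rows", "data": {
  "targets": "0.350 0.068 0 0 0 74 0;0.350 0.068 0 0 0 74 0;0.350 0.068 0 0 0 74 0;0.350 0.068 0 0 0 74 0;0.350 0.068 0 0 0 74 0;0.350 0.068 0 0 0 74 0;0.350 0.068 0 0 0 74 0;0.350 0.068 0 0 0 74 0;0.350 0.068 0 0 0 74 0;0.350 0.068 0 0 0 74 0;0.350 0.068 0 0 0 74 0;0.350 0.068 0 0 0 74 0"
}}

```text
time_s: 24.23
ee_pos: [485.5, 102.4, 189.7]
ee_rot: [-180.0, 0.1, 25.6]
force: [-0.4, -0.6, -1.2]
gripper_width: 20.7
gripper_force: 45.0
```

Run:
```python
from h import *
X,Y=SLOT[1]; print(env.state()['gripper_width']); plan(here(),[(X+8,Y-.2,130,CY)])
```

```text
20.721980990232424
(np.float64(489.5), np.float64(238.5), np.float64(130.0), np.float64(-1.5)) -> [ 0.062 -0.121  0.06 ] turn 27.1 rows 3.8
```

Call:
{"op": "send_rows", "data": {
  "targets": "0.061 -0.121 0.03 0 0 27.1 0;0.061 -0.121 0.06 0 0 27.1 0;0.061 -0.121 0.06 0 0 27.1 0;0.061 -0.121 0.06 0 0 27.1 0;0.061 -0.121 0.06 0 0 27.1 0;0.061 -0.121 0.06 0 0 27.1 0;0.061 -0.121 0.06 0 0 27.1 0"
}}

```text
time_s: 24.82
ee_pos: [488.5, 235.9, 130.4]
ee_rot: [179.9, 0.1, -1.4]
force: [-0.1, -0.1, -2.3]
gripper_width: 21.3
gripper_force: 45.0
```

Run:
```python
from h import *
X,Y=SLOT[1]; plan(here(),[(X+6,Y-.2,62,CY)]); w=grab('wrist','wrist9'); cv2.imwrite('pics/v9.png',w['image'][:300])
```

```text
(np.float64(487.5), np.float64(238.5), np.float64(62.0), np.float64(-1.5)) -> [-0.001 -0.003  0.068] turn 0.1 rows 1.6
```

View pics/v9.png

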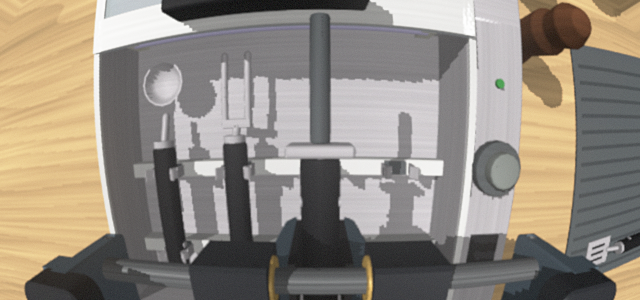

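The wrist view shows the steel held level at column 320 over slot 1, with the spoon and fork seated at columns 165 and 235.

Call:
{"op": "send_rows", "data": {
  "targets": "-0.001 -0.0025 0.02 0 0 0 0;-0.001 -0.0025 0.045 0 0 0 0;-0.001 -0.0025 0.06 0 0 0 0;-0.001 -0.0025 0.068 0 0 0 0;-0.001 -0.0025 0.068 0 0 0 0"
}}

```text
time_s: 25.28
ee_pos: [487.3, 237.5, 61.9]
ee_rot: [179.9, 0.1, -1.5]
force: [-0.6, -0.5, -1.7]
gripper_width: 21.4
gripper_force: 45.0
```

Call:
{"op": "send_rows", "data": {
  "targets": "0 0 0.004 0 0 0 0;0 0 0.008 0 0 0 0;0 0 0.011 0 0 0 0;0 0 0.014 0 0 0 0;0 0 0.017 0 0 0 0;0 0 0.020 0 0 0 0;0 0 0.023 0 0 0 0;0 0 0.023 0 0 0 0"
}}

```text
time_s: 25.95
ee_pos: [489.9, 238.8, 41.4]
ee_rot: [-180.0, -0.3, -1.4]
force: [3.1, -3.6, 1.8]
gripper_width: 21.2
gripper_force: 45.0
```

Call:
{"op": "send_rows", "data": {
  "targets": "0 0 0.002 0 0 0 0;0 0 0.004 0 0 0 0;0 0 0.004 0 0 0 0"
}}

```text
time_s: 26.2
ee_pos: [488.3, 238.8, 36.7]
ee_rot: [180.0, -0.0, -1.4]
force: [-0.3, -4.0, 7.8]
gripper_width: 21.1
gripper_force: 45.0
```

Call:
{"op": "send_rows", "data": {
  "targets": "0 0 0.002 0 0 0 0;0 0 0.002 0 0 0 0"
}}

```text
time_s: 26.37
ee_pos: [488.4, 238.8, 36.5]
ee_rot: [180.0, -0.1, -1.4]
force: [-4.0, -5.8, 21.1]
gripper_width: 20.9
gripper_force: 45.0
```

Call:
{"op": "send_rows", "data": {
  "targets": "0 0 -0.003 0 0 0 40;0 0 -0.003 0 0 0 40;0 0 -0.003 0 0 0 40;0 0 -0.003 0 0 0 40;0 0 -0.03 0 0 0 40;0 0 -0.06 0 0 0 40;0 0 -0.10 0 0 0 40;0 0 -0.14 0 0 0 40;0 0 -0.16 0 0 0 40;0 0 -0.16 0 0 0 40;0 0 -0.16 0 0 0 40"
}}

```text
time_s: 27.28
ee_pos: [488.2, 239.3, 194.4]
ee_rot: [-179.9, -0.1, -1.4]
force: [-0.3, -0.4, -0.3]
gripper_width: 36.5
gripper_force: 0.0
```

Run:
```python
from h import *
t=tools(); print(here(),t); job2(here(),t[-1][:3],0)
```

```text
(np.float64(487.2856721536596), np.float64(238.85314048379644), np.float64(192.8997538494732), np.float64(-1.4316113996353814)) [[ 402.8 -289.7   97.1  115. ]]
(np.float64(418.9), np.float64(-177.6), np.float64(192.9), np.float64(77.4)) -> [-0.058  0.418  0.   ] turn -78.8 rows 11.0
(np.float64(401.8), np.float64(-281.8), np.float64(120.0), np.float64(97.1)) -> [-0.105  0.006  0.073] turn -19.7 rows 3.1
(np.float64(401.8), np.float64(-281.8), np.float64(8.0), np.float64(97.1)) -> [ 0.    -0.     0.112] turn -0.0 rows 2.7
(np.float64(401.8), np.float64(-281.8), np.float64(190.0), np.float64(97.1)) -> [ 0.     0.    -0.182] turn -0.0 rows 4.4
(np.float64(470.5), np.float64(78.4), np.float64(190.0), np.float64(18.2)) -> [0.349 0.113 0.   ] turn 78.9 rows 11.0
(np.float64(487.7), np.float64(168.5), np.float64(130.0), np.float64(-1.5)) -> [ 0.044 -0.08   0.06 ] turn 19.7 rows 2.8
```

Call:
{"op": "send_rows", "data": {
  "targets": "-0.050 0.380 0 0 0 -70 55;-0.050 0.380 0 0 0 -70 55;-0.050 0.380 0 0 0 -70 55;-0.050 0.380 0 0 0 -70 55;-0.050 0.380 0 0 0 -70 55;-0.050 0.380 0 0 0 -70 55;-0.050 0.380 0 0 0 -70 55;-0.050 0.380 0 0 0 -70 55;-0.050 0.380 0 0 0 -70 55;-0.050 0.380 0 0 0 -70 55;-0.050 0.380 0 0 0 -70 55;-0.050 0.380 0 0 0 -70 55"
}}

```text
time_s: 28.33
ee_pos: [426.7, -142.1, 191.6]
ee_rot: [-179.7, 0.1, 68.5]
force: [-0.3, -0.5, -0.3]
gripper_width: 50.1
gripper_force: 0.0
```

Run:
```python
from h import *
t=tools(); print(t); plan(here(),[(401.8,-281.8,120,97.1)])
```

```text
[[ 402.9 -291.4   97.1  113.5]]
(np.float64(401.8), np.float64(-281.8), np.float64(120.0), np.float64(97.1)) -> [-0.141  0.029  0.072] turn -28.8 rows 4.0
```

Call:
{"op": "send_rows", "data": {
  "targets": "-0.141 0.029 0.072 0 0 -28.6 55;-0.141 0.029 0.072 0 0 -28.6 55;-0.141 0.029 0.072 0 0 -28.6 55;-0.141 0.029 0.072 0 0 -28.6 55;-0.141 0.029 0.072 0 0 -28.6 55;-0.141 0.029 0.072 0 0 -28.6 55;-0.141 0.029 0.072 0 0 -28.6 55;-0.141 0.029 0.072 0 0 -28.6 55"
}}

```text
time_s: 29.05
ee_pos: [404.4, -279.9, 121.8]
ee_rot: [-180.0, -0.1, 97.1]
force: [-0.8, -0.3, -0.6]
gripper_width: 50.2
gripper_force: 0.0
```

Run:
```python
from h import *
plan(here(),[(401.8,-282.2,8,97.1)])
```

```text
(np.float64(401.8), np.float64(-282.2), np.float64(8.0), np.float64(97.1)) -> [-0.002 -0.003  0.114] turn 0.0 rows 2.7
```

Call:
{"op": "send_rows", "data": {
  "targets": "-0.002 -0.003 0.03 0 0 0 55;-0.002 -0.003 0.07 0 0 0 55;-0.002 -0.003 0.1 0 0 0 55;-0.002 -0.003 0.113 0 0 0 55;-0.002 -0.003 0.113 0 0 0 55;-0.002 -0.003 0.113 0 0 0 0;-0.002 -0.003 0.113 0 0 0 0;-0.002 -0.003 0.113 0 0 0 0;-0.002 -0.003 0.113 0 0 0 0;-0.002 -0.003 0.113 0 0 0 0;-0.002 -0.003 0.113 0 0 0 0"
}}

```text
time_s: 29.97
ee_pos: [402.1, -284.2, 10.1]
ee_rot: [179.9, 0.1, 97.1]
force: [-0.1, 0.5, 6.2]
gripper_width: 21.1
gripper_force: 45.0
```

Call:
{"op": "send_rows", "data": {
  "targets": "0 0 -0.03 0 0 0 0;0 0 -0.07 0 0 0 0;0 0 -0.11 0 0 0 0;0 0 -0.15 0 0 0 0;0 0 -0.182 0 0 0 0;0 0 -0.182 0 0 0 0"
}}

```text
time_s: 30.47
ee_pos: [404.3, -286.3, 197.9]
ee_rot: [179.4, 0.6, 97.1]
force: [0.8, -1.0, -1.7]
gripper_width: 21.2
gripper_force: 45.0
```

Call:
{"op": "send_rows", "data": {
  "targets": "0.310 0.100 0 0 0 70 0;0.310 0.100 0 0 0 70 0;0.310 0.100 0 0 0 70 0;0.310 0.100 0 0 0 70 0;0.310 0.100 0 0 0 70 0;0.310 0.100 0 0 0 70 0;0.310 0.100 0 0 0 70 0;0.310 0.100 0 0 0 70 0;0.310 0.100 0 0 0 70 0;0.310 0.100 0 0 0 70 0;0.310 0.100 0 0 0 70 0;0.310 0.100 0 0 0 70 0"
}}

```text
time_s: 31.47
ee_pos: [461.1, 36.9, 190.0]
ee_rot: [-180.0, 0.1, 27.1]
force: [0.6, -0.6, -1.7]
gripper_width: 21.1
gripper_force: 45.0
```

Run:
```python
from h import *
X,Y=SLOT[0]; print(env.state()['gripper_width']); plan(here(),[(X+8,Y,130,CY)])
```

```text
21.138987598909623
(np.float64(487.7), np.float64(168.7), np.float64(130.0), np.float64(-1.5)) -> [ 0.084 -0.105  0.06 ] turn 28.6 rows 4.0
```

Call:
{"op": "send_rows", "data": {
  "targets": "0.082 -0.107 0 0 0 28.6 0;0.082 -0.107 0.03 0 0 28.6 0;0.082 -0.107 0.06 0 0 28.6 0;0.082 -0.107 0.06 0 0 28.6 0;0.082 -0.107 0.06 0 0 28.6 0;0.082 -0.107 0.06 0 0 28.6 0;0.082 -0.107 0.06 0 0 28.6 0"
}}

```text
time_s: 32.05
ee_pos: [485.6, 168.3, 130.4]
ee_rot: [180.0, 0.1, -1.3]
force: [0.1, -0.7, -1.9]
gripper_width: 20.9
gripper_force: 45.0
```

Run:
```python
from h import *
X,Y=SLOT[0]; plan(here(),[(X+6,Y,62,CY)]); w=grab('wrist','wrist10'); cv2.imwrite('pics/v10.png',w['image'][:300])
```

```text
(np.float64(485.7), np.float64(168.7), np.float64(62.0), np.float64(-1.5)) -> [ 0.    -0.     0.068] turn 0.2 rows 1.6
```

View pics/v10.png

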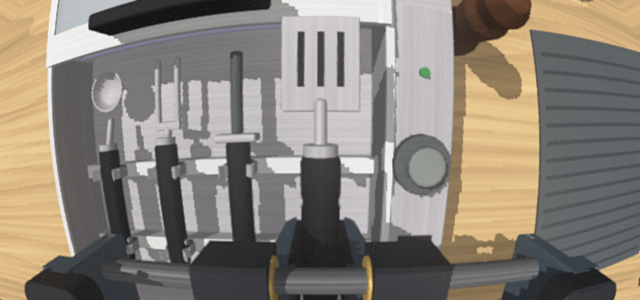

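The turner is held level over slot 0 at column 320; the other three are seated in their clips. Lowering it.

Call:
{"op": "send_rows", "data": {
  "targets": "0 0 0.02 0 0 0.2 0;0 0 0.045 0 0 0.2 0;0 0 0.06 0 0 0.2 0;0 0 0.068 0 0 0.2 0;0 0 0.068 0 0 0.2 0"
}}

```text
time_s: 32.52
ee_pos: [485.2, 167.7, 62.2]
ee_rot: [180.0, 0.1, -1.7]
force: [-0.2, 0.1, -0.8]
gripper_width: 20.9
gripper_force: 45.0
```

Call:
{"op": "send_rows", "data": {
  "targets": "0 0 0.004 0 0 0 0;0 0 0.008 0 0 0 0;0 0 0.011 0 0 0 0;0 0 0.014 0 0 0 0;0 0 0.017 0 0 0 0;0 0 0.020 0 0 0 0;0 0 0.023 0 0 0 0;0 0 0.023 0 0 0 0"
}}

```text
time_s: 33.18
ee_pos: [487.8, 168.7, 41.1]
ee_rot: [-180.0, -0.3, -1.6]
force: [4.0, -4.2, -0.3]
gripper_width: 21.4
gripper_force: 45.0
```

Call:
{"op": "send_rows", "data": {
  "targets": "0 0 0.002 0 0 0 0;0 0 0.004 0 0 0 0;0 0 0.006 0 0 0 0;0 0 0.006 0 0 0 0"
}}

```text
time_s: 33.52
ee_pos: [486.4, 168.7, 36.8]
ee_rot: [-180.0, -0.1, -1.6]
force: [-4.8, -5.4, 23.8]
gripper_width: 21.1
gripper_force: 45.0
```

Call:
{"op": "send_rows", "data": {
  "targets": "0 0 -0.003 0 0 0 40;0 0 -0.003 0 0 0 40;0 0 -0.003 0 0 0 40;0 0 -0.003 0 0 0 40;0 0 -0.03 0 0 0 40;0 0 -0.06 0 0 0 40;0 0 -0.10 0 0 0 40;0 0 -0.14 0 0 0 40;0 0 -0.16 0 0 0 40;0 0 -0.16 0 0 0 40;0 0 -0.16 0 0 0 40"
}}

```text
time_s: 34.43
ee_pos: [486.1, 169.1, 194.4]
ee_rot: [-180.0, -0.1, -1.6]
force: [-0.9, -0.3, -0.7]
gripper_width: 36.6
gripper_force: 0.0
```

Call:
{"op": "send_rows", "data": {
  "targets": "0.05 -0.03 0 0 0 -7 40;0.14 -0.08 0 0 0 -72 60;0.14 -0.08 0 0 0 -72 60;0.14 -0.08 0 0 0 -72 60;0.14 -0.08 0 0 0 -72 60;0.14 -0.08 0 0 0 -72 60;0.14 -0.08 0 0 0 -72 60;0.14 -0.08 0 0 0 -72 60;0.14 -0.08 0 0 0 -72 60;0.14 -0.08 0 0 0 -72 60;0.14 -0.08 0 0 0 -72 60;0.14 -0.08 0 0 0 -72 60"
}}

```text
time_s: 35.43
ee_pos: [627.2, 244.6, 191.4]
ee_rot: [-179.8, 0.1, 70.2]
force: [-0.6, 0.3, 0.2]
gripper_width: 54.7
gripper_force: 0.0
```

Run:
```python
from h import *
plan(here(),[(650,268.5,140,88.5),(650,268.5,88,88.5),(404,275,88,88.5)])
s=grab('scene','scene5'); w=grab('wrist','wrist11')
cv2.imwrite('pics/v11.png',np.vstack([cv2.resize(s['image'][190:350,310:490],None,fx=2.6,fy=2.6,interpolation=cv2.INTER_CUBIC),cv2.resize(w['image'],(468,180))[:150]]))
```

```text
(np.float64(650.0), np.float64(268.5), np.float64(140.0), np.float64(88.5)) -> [0.03  0.013 0.051] turn -18.3 rows 2.6
(np.float64(650.0), np.float64(268.5), np.float64(88.0), np.float64(88.5)) -> [-0.    -0.     0.052] turn -0.0 rows 1.2
(np.float64(404.0), np.float64(275.0), np.float64(88.0), np.float64(88.5)) -> [ 0.    -0.246 -0.   ] turn -0.0 rows 5.9
```

View pics/v11.png

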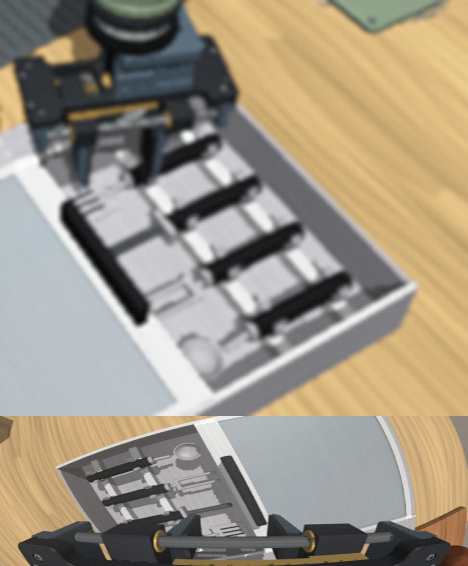

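All four tools appear seated. The closing-up view shows equal clip tips at each handle. A quick numeric height check of the handles in the scene image, then shut the window.

Run:
```python
from h import *
f=grab('scene'); g=cv2.cvtColor(f['image'],cv2.COLOR_BGR2GRAY)
m=(g<45).astype(np.uint8)
S={3:(485.5,378.6),2:(484,308.9),1:(482.3,238.8)}
for k,(X,Y) in S.items():
    a=[proj(f,(X,Y,z)).round(1) for z in(42,58)]
    u,v=a[0].astype(int); sub=m[v-22:v+22,u-26:u+26]; n,l,s,c=cv2.connectedComponentsWithStats(sub); i=l[max(0,22),26] or 1+np.argmax(s[1:,4])
    ys,xs=np.where(l==i); print(k,'home',a[0],'resting',a[1],'seen',(xs.mean()+u-26).round(1),(ys.mean()+v-22).round(1),s[i],'tilt',np.degrees(np.arctan2(*np.linalg.eigh(np.cov(xs,ys))[1][::-1,1])).round(1))
```

```text
3 home [424.4 306.7] resting [425.6 303.2] seen 425.2 306.1 [ 10  11  36  24 238] tilt 150.9
2 home [407.  286.7] resting [408.  283.1] seen 407.2 286.3 [  9  12  35  22 200] tilt 152.6
1 home [390.9 268.1] resting [391.7 264.5] seen 391.7 267.4 [ 11  12  34  20 170] tilt 154.5
```

Call:
{"op": "send_rows", "data": {
  "targets": "0.030 0.013 0.051 0 0 -18.3 60;0.030 0.013 0.051 0 0 -18.3 60;0.030 0.013 0.051 0 0 -18.3 60;0.030 0.013 0.051 0 0 -18.3 60;0.030 0.013 0.051 0 0 -18.3 60;0.030 0.013 0.051 0 0 -18.3 60"
}}

```text
time_s: 36.08
ee_pos: [650.7, 268.7, 143.8]
ee_rot: [179.9, -0.0, 88.5]
force: [-0.2, -0.9, 1.1]
gripper_width: 54.6
gripper_force: 0.0
```

Call:
{"op": "send_rows", "data": {
  "targets": "0 0 0.035 0 0 0 60;0 0 0.055 0 0 0 60;0 0 0.055 0 0 0 60;0 0 0.055 0 0 0 0;0 0 0.055 0 0 0 0;0 0 0.055 0 0 0 0;0 0 0.055 0 0 0 0;0 0 0.055 0 0 0 0;0 0 0.055 0 0 0 0",
  "grip_force": 20
}}

```text
time_s: 36.83
ee_pos: [650.8, 268.9, 88.9]
ee_rot: [179.9, -0.0, 88.7]
force: [0.4, 0.2, 0.7]
gripper_width: 17.6
gripper_force: 0.0
```

Call:
{"op": "send_rows", "data": {
  "targets": "0 -0.015 0 0 0 0 0;0 -0.035 0 0 0 0 0;0 -0.057 0 0 0 0 0;0 -0.079 0 0 0 0 0;0 -0.101 0 0 0 0 0;0 -0.123 0 0 0 0 0;0 -0.145 0 0 0 0 0;0 -0.167 0 0 0 0 0;0 -0.189 0 0 0 0 0;0 -0.207 0 0 0 0 0;0 -0.220 0 0 0 0 0;0 -0.228 0 0 0 0 0"
}}

```text
time_s: 37.83
ee_pos: [422.1, 273.9, 88.6]
ee_rot: [179.9, -0.0, 88.7]
force: [2.6, -3.2, 0.6]
gripper_width: 13.8
gripper_force: 20.0
```

Call:
{"op": "send_rows", "data": {
  "targets": "0 -0.003 0 0 0 0 0;0 -0.006 0 0 0 0 0;0 -0.009 0 0 0 0 0;0 -0.012 0 0 0 0 0;0 -0.012 0 0 0 0 0"
}}

```text
time_s: 38.25
ee_pos: [411.2, 274.1, 88.6]
ee_rot: [179.9, 0.0, 88.7]
force: [0.6, -4.4, 5.4]
gripper_width: 14.2
gripper_force: 20.0
```

Call:
{"op": "send_rows", "data": {
  "targets": "0 -0.003 0 0 0 0 0;0 -0.006 0 0 0 0 0;0 -0.006 0 0 0 0 0"
}}

```text
time_s: 38.5
ee_pos: [405.3, 274.2, 88.6]
ee_rot: [179.9, 0.0, 88.7]
force: [0.3, -4.4, 7.4]
gripper_width: 14.0
gripper_force: 20.0
```

Call:
{"op": "send_rows", "data": {
  "targets": "0 -0.002 0 0 0 0 0;0 -0.004 0 0 0 0 0;0 -0.005 0 0 0 0 0;0 -0.005 0 0 0 0 0"
}}

```text
time_s: 38.83
ee_pos: [404.2, 274.3, 88.6]
ee_rot: [179.5, -0.0, 88.7]
force: [12.0, -6.8, 0.7]
gripper_width: 13.8
gripper_force: 20.0
```

Call:
{"op": "send_rows", "data": {
  "targets": "0 -0.003 0 0 0 0 0;0 -0.003 0 0 0 0 0;0 -0.003 0 0 0 0 0"
}}

```text
time_s: 39.08
ee_pos: [404.2, 274.3, 88.6]
ee_rot: [179.2, -0.0, 88.8]
force: [20.5, -8.9, -6.4]
gripper_width: 13.9
gripper_force: 20.1
```

Call:
{"op": "send_rows", "data": {
  "targets": "0 0.004 0 0 0 0 0;0 0.006 0 0 0 0 60;0 0.006 0 0 0 0 60;0 0.006 0 0 0 0 60;0 0.006 0 0 0 0 60;0 0.006 0 0 0 0 60;0 0.006 -0.035 0 0 0 60;0 0.006 -0.07 0 0 0 60;0 0.006 -0.07 0 0 0 60"
}}

```text
time_s: 39.83
ee_pos: [405.6, 277.0, 163.8]
ee_rot: [179.4, -0.4, 88.7]
force: [0.9, 0.5, 0.7]
gripper_width: 54.7
gripper_force: 0.0
```

Run:
```python
from h import *
p=here(); print(p); plan(p,[(527,92,150,p[3])])
f=grab('top','top12'); w=grab('wrist','wrist12')
g=f['image']; sub=cv2.resize(g[70:260,130:290],None,fx=3.1,fy=3.1,interpolation=cv2.INTER_CUBIC)
hsv=cv2.cvtColor(g,cv2.COLOR_BGR2GRAY)
cv2.imwrite('pics/v12.png',np.hstack([sub[:589,:],cv2.resize(w['image'],None,fx=.46,fy=.46)[:184].copy() if 0 else np.zeros((589,1,3),np.uint8)]))
```

```text
(np.float64(405.61860382443376), np.float64(276.95781120610405), np.float64(163.80056969450513), np.float64(88.68114584442903))
(np.float64(527.0), np.float64(92.0), np.float64(150.0), np.float64(88.7)) -> [-0.182  0.126  0.014] turn -0.0 rows 5.3
```

View pics/v12.png

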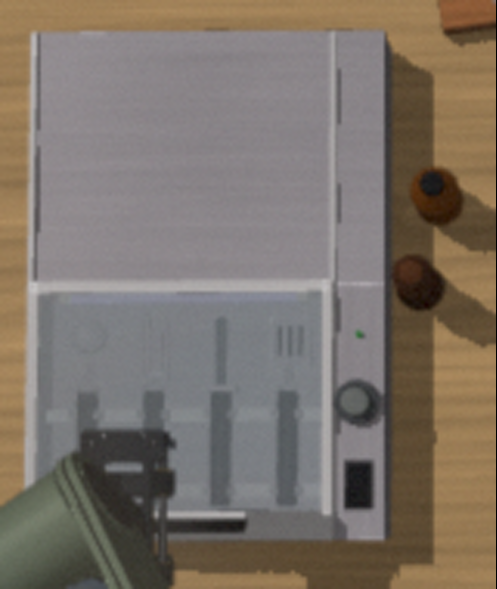

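The window is shut, with the pull bar at row 522, and all four tools are visible under it. The mill and bottle are unmoved, and the button is at (354,400). Pressing it with closed fingers.

Call:
{"op": "send_rows", "data": {
  "targets": "-0.182 0.124 0 0 0 0 0;-0.182 0.124 0 0 0 0 0;-0.182 0.124 0 0 0 0 0;-0.182 0.124 0 0 0 0 0;-0.182 0.124 0 0 0 0 0;-0.182 0.124 0 0 0 0 0;-0.182 0.124 0.045 0 0 0 0;-0.182 0.124 0.045 0 0 0 0;-0.182 0.124 0.045 0 0 0 0;-0.182 0.124 0.045 0 0 0 0"
}}

```text
time_s: 40.77
ee_pos: [521.5, 90.2, 112.7]
ee_rot: [-179.9, 0.0, 88.7]
force: [1.3, -0.3, 0.7]
gripper_width: 0.2
gripper_force: 0.0
```

Call:
{"op": "send_rows", "data": {
  "targets": "0 0 0.006 0 0 0 0;0 0 0.012 0 0 0 0;0 0 0.016 0 0 0 0;0 0 0.019 0 0 0 0;0 0 0.019 0 0 0 0"
}}

```text
time_s: 41.18
ee_pos: [522.0, 90.0, 93.7]
ee_rot: [-180.0, -0.0, 88.7]
force: [-0.9, 1.6, 1.8]
gripper_width: 0.7
gripper_force: 0.8
```

Call:
{"op": "send_rows", "data": {
  "targets": "0 0 0.003 0 0 0 0;0 0 0.006 0 0 0 0;0 0 0.007 0 0 0 0;0 0 0.007 0 0 0 0"
}}

```text
time_s: 41.52
ee_pos: [522.4, 90.0, 88.2]
ee_rot: [180.0, -0.0, 88.7]
force: [-3.2, 0.8, 9.4]
gripper_width: 0.7
gripper_force: 4.9
```

Call:
{"op": "send_rows", "data": {
  "targets": "0 0 0.002 0 0 0 0;0 0 0.003 0 0 0 0;0 0 0.003 0 0 0 0"
}}

```text
time_s: 41.77
ee_pos: [522.4, 90.0, 87.9]
ee_rot: [179.9, -0.1, 88.7]
force: [-8.9, -0.1, 27.3]
gripper_width: 0.6
gripper_force: 13.7
```

Fully down (stopped at 6 mm of travel, 27 N). Retracting.

Call:
{"op": "send_rows", "data": {
  "targets": "0 0 -0.01 0 0 0 0;0 0 -0.04 0 0 0 0;0 0 -0.08 0 0 0 0;0 0 -0.11 0 0 0 0;0 0 -0.11 0 0 0 0;0 0 -0.11 0 0 0 0"
}}

```text
time_s: 42.27
ee_pos: [523.4, 89.7, 195.6]
ee_rot: [179.7, -0.0, 88.7]
force: [0.4, -0.4, -0.4]
gripper_width: 0.7
gripper_force: 0.0
```

Run:
```python
from h import *
f=grab('scene','scene13'); cv2.imwrite('pics/v13.png',f['image'][170:400,220:500]); print(env.state()['force'])
```

```text
[ 0.3595405  -0.42026026 -0.70864217]
```

View pics/v13.png

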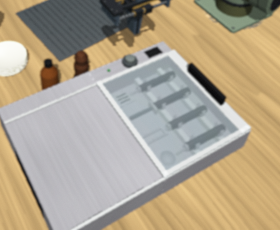

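The view shows the window shut with the pull bar at the near edge (207,83). All four tools lie in their slots, the mill and bottle are standing, and the arm is clear.

```bash
python3 -c "
from workcell import env
print(env.job_done())"
```

```text
the job is handed in; nothing more can be done
None
```

Job handed in: all four tools (spoon, fork, steel and turner) are snapped into the clips with heads pointing away, the window is fully shut, the start button was then pressed fully down, and the mill and sauce bottle were left untouched.

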